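Pin the hinge of a two-part casting mould

TASK

Join the two mould halves: take the hinge pin from its stand, start it in the sliding half's upper knuckle, use it to draw that half gently along until the pin drops into the fixed half's eye underneath, then press it fully home so that its collar rests on the knuckle, and let go. Feel for the lower eye with a light touch, never force the pin, and leave the other things on the bench where they are.

Things in the scene. Friction and masses are not known exactly. Their poses are not given: they have to be found in the camera images.
- mould: Aluminium two-part casting mould, fixed: base plate 124 (x) x 243 (y) x 10 mm. Origin on the bench, z up. The hinge line is vertical at x = 0. Rear half: bolted block, x 3 to 45, y 20 to 90 mm, top at 52 mm. Sliding half: like block, x -45 to -3, runs only along this frame's y, with an arm to its knuckle. Nothing within 50 mm of the hinge line is higher than 56 mm except the pin itself.
- eye_zone (a point): Middle of the range where the lower eye may be (mould frame x 0, y -58, z 35 mm). The eye is a 12 mm vertical through bore in a fixed steel strap, 26 mm wide (x), 80 long (y), flat top at 35 mm. The strap was clamped in a slot: its bore is at x = 0 but anywhere up to 16 mm from this point along the mould's y, not measured, mostly hidden by the knuckle: find it by feel or sight.
- half (a joint): Position of the sliding half along the mould's +y, m; travel -0.030 to 0.022. Its knuckle's bore is at x = 0, y = -0.060 + this value in the mould's frame. It starts at -0.028 to -0.022, always 8 mm or more short of the eye, so it must be drawn towards the mould's +y. It slides with about 1.5 N of friction and stays where left.
- knuckle (a point): Centre of the top mouth of the sliding half's knuckle: a round steel ring 30 mm outside, bore 12 mm right through, 14 mm tall (from 38 to 52 mm above the bench). It moves with the sliding half.
- pin: Round steel hinge pin, 70 g, 76 mm long, upright in the stand. Origin at its lower end, z towards the head. Shaft 10 mm diameter, 38 mm long, its lowest 3 mm tapered to a 8 mm flat end; collar 22 mm diameter, 38 to 42 mm up; round grip head 16 mm diameter, 42 to 76 mm up.
- pin_tip (a point): Centre of the pin's lower end (the pin's origin). 35 mm above the bench when it rests on the strap, 14 mm when fully home. A sprung ball in the eye's bore, at 23 mm, grips the pin: from about 27 mm down to home it must be pushed with a few newtons (about 2 to 9 N).
- pin_collar (a point): Point on the pin's axis at the underside of its collar, 38 mm from the lower end. It rests on the knuckle's top, 52 mm above the bench, when the pin is fully home.
- pin_stand: Grey plastic stand, fixed, 60 x 60 x 46 mm on a foot 76 x 76 mm; origin at the centre of its underside. A 12 mm hole in its top, 41 mm deep, holds the pin: the collar rests on the top, so the pin's lower end is 8 mm and its head 50 to 84 mm above the bench. A fixed beige instrument, 130 mm tall, stands between stand and mould: carry the pin over it.
- vial: Loose glass vial with white cap, 16 mm diameter, 51 mm tall, standing; a bystander. Origin at the centre of its underside.
- small_dish: Loose small pile of clear dishes, 54 mm diameter, 30 mm tall; a bystander. Origin at the centre of its underside.
- tweezers: Loose fine forceps, 111 mm long, lying flat; a bystander. Origin at the centre of its underside.

How it is judged:
By the outcome, as a careful person would: the job done as asked, in the order asked, and still so for the second after the job is handed in, with the robot touching nothing.
It also fails if it takes over 72 s, if anything falls off the work surface, if the arm or the gripper's body presses on something with over 40 N, if the wrist force passes 120 N, or if a joint passes its speed limit or range.

ROBOT

A 6-joint arm with a two-finger parallel gripper is mounted at the origin on a cart in front of the work surface, level with it; the furniture and walls round the work are solid. World frame = base frame: x ahead of the robot, y to its left, z up, the work surface at z = 0. Lengths are in mm, angles in rad, forces in N, time in s.
With the tool pointing down it reaches from about 300 to 775 mm from the base axis. Payload 14.6 kg.
Tool frame: the origin (TCP) lies between the finger pads; the fingertips stand 22 mm ahead of it and the grasp point (between the pads) lies 3 mm ahead of it; z points along the fingers, y is the line along which they close (so a half turn about z gives the same grasp; the last joint's range is limited). The gripper opens to 94 mm and grips with 3 to 60 N. Pads are 16 mm wide; open, the fingers measure 119 mm over their backs; the gripper's body (75 mm by 177 mm) begins 78 mm behind the grasp point.
Start: joints at [-1.228, 0.3, 1.521, -0, 1.321, -0.067], TCP at [219.126, -504.453, 227.446] pointing down, gripper open.
Joint ranges: [-3.03, 3.03], [-0.79, 2.21], [0.23, 2.52], [-1.04, 4.18], [0, 3.07], [-2.55, 2.55]. Speed limits (rad/s): [2.22, 2.22, 2.57, 3.14, 3.14, 3.14].

INTERFACE

Orientations are given as [roll, pitch, yaw] about the fixed x, y, z axes, in that order (R = Rz(yaw) Ry(pitch) Rx(roll)).
In Python, from station import arm gives the robot as it stands. The module is installed in compiled form; this text tells all that it offers.
- The arm moves only by the shell command python3 -m jog 'ROWS'. ROWS is JSON, a list of rows, each an object with "rot": the turn, a rotation vector about the tool's x, y, z in rad, a list of three; "slide": the shift along the tool's x, y, z in m, a list of three; "hand": the opening, from 0 (shut) to 1 (fully open). In form: [{"rot": [rx, ry, rz], "slide": [tx, ty, tz], "hand": hand}, ...]. A call has 1 to 12 rows; each row is the pose to reach, as a shift and turn from the pose commanded when the call began, along the tool's axes at that moment; what a row does not reach only later rows make up. A row lasts 1/8 s, in which the tool goes at most 62.5 mm and 10.7 degrees, less where a joint would pass 70% of its speed; a pose out of reach is approached as far as the arm can. A call with a gripper value outside its range is refused whole. The fingers move at their own pace and stop on an object; the grip force is fixed at half the most. Time passes only in rows, so rows that repeat a pose let the fingers close. It gives the time, the measured TCP pose, the force, the opening and the grip force at its end, in the units of the state.
- arm.get_state(): the state, without advancing time (a new reading comes with each control period).
- arm.capture(name): name is "scene" or "top" or "wrist"; returns the picture (480x640x3 uint8, red, green, blue); there is no depth.
- arm.camera_params(name): a dict with "mtx" (3x3 intrinsics, pixels), "world_to_cam" (4x4, takes a point from world to camera coordinates). Camera axes: x right, y down, z forward; pixel columns grow to the right and rows downward; lengths in mm; the calibration is good to about 2 mm. The wrist camera is an equidistant fisheye: a pixel r from the principal point sees the ray r / f radians off the axis. A picture is of the moment at which its call begins: read the wrist's pose just before it. camera_params takes no time and is no camera call; for the wrist camera it gives the pose at the moment of the call.
- arm.close_job(): hands the job in; it is judged then, once.
The state is a dict: "t": time; "qpos": joint angles; "joint_vel": joint speeds; "tau": joint torques, N m; "ee_pos": TCP position; "eef_rot": TCP orientation; "ft_force": force on the tool from outside, world axes, zero at the start; "moment": the same for the moment, N m; "opening": finger opening in mm; "finger_force": force on a finger pad.
Only numpy, scipy, OpenCV 4.12 (cv2) and the standard library are available. Lean on these libraries where they do the work, as an engineer would, in place of code of your own. Each camera call takes 0.05 s, during which the arm holds its last target. There are 200 camera calls.

## Working session

There is one attempt and no reset: what is moved stays moved. The work goes in short steps, Python scripts to look and compute and a shell command to move; the robot and the scene stay as the last step left them, time stands still between calls to the robot, and variables do not carry over. Pictures are saved under pics/ and viewed, at most 10 in all, crops included, and the job is handed in when it is done.

```bash
mkdir -p pics; cat > h.py <<'E'
import numpy as np,cv2
from station import arm
def snap(n,f):
    p=arm.camera_params(n); im=arm.capture(n); cv2.imwrite(f'pics/{f}.png',im[...,::-1]); return p
def ray(p,n,u,v):
    K=np.array(p['mtx']);T=np.array(p['world_to_cam'])
    x=(u-K[0,2])/K[0,0];y=(v-K[1,2])/K[1,1]
    if n=='wrist':
        r=np.hypot(x,y); d=np.array([x/r*np.sin(r),y/r*np.sin(r),np.cos(r)]) if r>1e-9 else np.array([0,0,1.])
    else: d=np.array([x,y,1.])
    R=T[:3,:3]; return -R.T@T[:3,3], R.T@d
def atz(p,n,u,v,z):
    c,d=ray(p,n,u,v); return c+d*(z-c[2])/d[2]
def proj(p,n,P):
    K=np.array(p['mtx']);T=np.array(p['world_to_cam']);q=T[:3,:3]@np.array(P)+T[:3,3]
    if n=='wrist':
        th=np.arctan2(np.hypot(*q[:2]),q[2]);s=th/np.hypot(*q[:2]);x,y=q[:2]*s
    else: x,y=q[:2]/q[2]
    return K[0,0]*x+K[0,2],K[1,1]*y+K[1,2]
E
python3 - <<'E'
from h import *
import pickle
P={n:snap(n,n+'0') for n in('top','scene')}
pickle.dump(P,open('P.pkl','wb'))
for n in P: 
    c,d=ray(P[n],n,320,240);print(n,c,d,P[n]['mtx'][0][0])
s=arm.get_state();print(s)
E
```

```text
top [ 226.92369095  128.92451297 1245.16985057] [ 0.19038771  0.00449841 -0.98173005] 550.760058260451
scene [-39.42668955 489.20084081 657.7614936 ] [ 0.53847332 -0.41580757 -0.73326481] 443.97749567620167
{'t': 0.1, 'qpos': array([-1.22762752e+00,  3.00423816e-01,  1.52152999e+00,  5.75800509e-05,
        1.32072235e+00, -6.66495079e-02]), 'joint_vel': array([ 0.00161316, -0.00091426, -0.00213635,  0.00070213, -0.0007483 ,
       -0.00056043]), 'tau': array([ 4.05109429e-03, -5.32631207e+01, -3.53281975e+01,  7.10032973e-02,
        2.34478764e-02, -1.05652928e-04]), 'ee_pos': array([ 219.05362393, -504.25300217,  226.93387315]), 'eef_rot': array([-3.14051527e+00, -1.27811065e-04,  4.09803970e-01]), 'ft_force': array([-0.12255264,  0.65849944,  0.46922884]), 'moment': array([-0.03409982, -0.01452932, -0.01331063]), 'finger_force': 0.0, 'opening': 94.22801310612195}
```

View pics/top0.png

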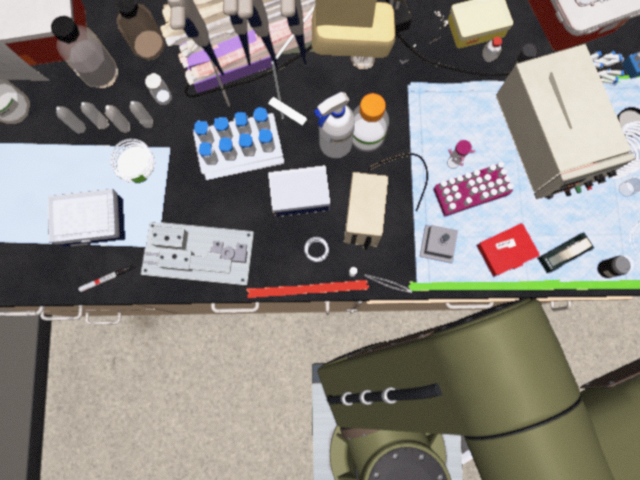

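View pics/scene0.png

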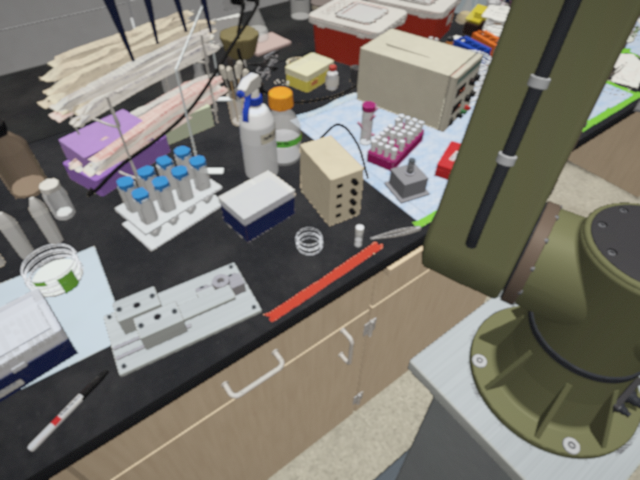

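The top view shows the mould at about (197,253), its knuckle near (232,250), the pin stand at (439,243), the beige instrument at (366,210), the dish at (316,249) and the vial at (353,271). The scene view agrees. Next I'll enlarge the mould and the stand to get numbers.

```bash
python3 - <<'E'
from h import *
import pickle
P=pickle.load(open('P.pkl','rb'))
im=cv2.imread('pics/top0.png')
a=cv2.resize(im[212:296,130:264],None,fx=5.5,fy=5.5,interpolation=cv2.INTER_CUBIC)[:,:740]
cv2.imwrite('pics/c1.png',a[:,:]);
b=cv2.resize(im[215:275,405:475],None,fx=4,fy=4,interpolation=cv2.INTER_CUBIC)
o=np.zeros((600,740,3),np.uint8);o[:a.shape[0],:a.shape[1]]=a
sc=cv2.imread('pics/scene0.png')
cv2.imwrite('pics/c1.png',a);
t=P['top']
for nm,u,v,z in[('stand',439,243,46),('pinhead',441,230,84),('instr',366,210,130),('vial',353,271,51),('dish',316,249,30),('mTL',150,222,10),('mTR',254,231,10),('mBR',248,285,10),('mBL',141,277,10),('knuckle',232,250,52)]:
    print(nm,atz(t,'top',u,v,z).round(0))
print(proj(t,'top',atz(t,'top',439,243,46)+[0,0,38]))
E
```

```text
stand [ 448. -128.   46.]
pinhead [ 469. -126.   84.]
instr [505.  37. 130.]
vial [388.  64.  51.]
dish [442. 144.  30.]
mTL [516. 526.  10.]
mTR [490. 286.  10.]
mBR [366. 299.  10.]
mBL [389. 542.  10.]
knuckle [440. 329.  52.]
(np.float64(442.62607536948065), np.float64(239.7173614005392))
```

View pics/c1.png

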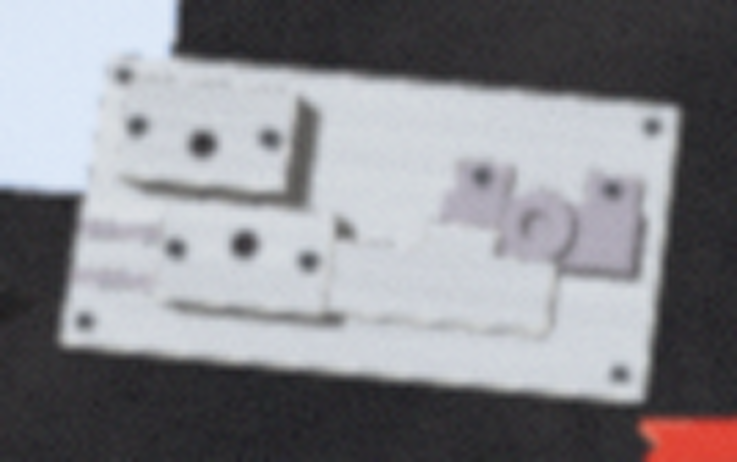

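The mould frame is nearly aligned with the world, with a yaw of about -0.10. The knuckle is near (228,254) px and the blocks lie towards world +y. I'll move above the stand and turn the tool to the mould's yaw.

```bash
python3 -m jog '[{"rot":[0,0,0.25],"slide":[0.18,-0.127,0.02],"hand":1},{"rot":[0,0,0.51],"slide":[0.36,-0.254,0.04],"hand":1},{"rot":[0,0,0.51],"slide":[0.36,-0.254,0.04],"hand":0.6},{"rot":[0,0,0.51],"slide":[0.36,-0.254,0.04],"hand":0.6},{"rot":[0,0,0.51],"slide":[0.36,-0.254,0.04],"hand":0.6},{"rot":[0,0,0.51],"slide":[0.36,-0.254,0.04],"hand":0.6},{"rot":[0,0,0.51],"slide":[0.36,-0.254,0.04],"hand":0.6},{"rot":[0,0,0.51],"slide":[0.36,-0.254,0.04],"hand":0.6},{"rot":[0,0,0.51],"slide":[0.36,-0.254,0.04],"hand":0.6},{"rot":[0,0,0.51],"slide":[0.36,-0.254,0.04],"hand":0.6}]'
python3 - <<'E'
from h import *
import pickle
p=snap('wrist','w1');pickle.dump(p,open('w1.pkl','wb'))
s=arm.get_state();print(s['ee_pos'],s['eef_rot'],s['qpos'],s['t'],s['ft_force'])
print(p['mtx'],ray(p,'wrist',320,240))
for P in([448,-128,46],[448,-128,84],[s['ee_pos'][0],s['ee_pos'][1],84]):print(proj(p,'wrist',P))
E
```

```text
t: 1.35
ee_pos: [447.6, -129.2, 187.5]
eef_rot: [3.141, 0.0, -0.102]
ft_force: [0.7, 0.6, 0.3]
opening: 56.5
finger_force: 0.0
[ 447.64214487 -129.22054279  187.540091  ] [ 3.14148336e+00 -1.54151913e-05 -1.01937920e-01] [-3.59610315e-01  1.52045098e-01  1.79965499e+00 -1.09618514e-04
  1.18984981e+00  1.31316469e+00] 1.4 [0.71170881 0.1187604  1.80585379]
[[371.64829954   0.         315.90628647]
 [  0.         371.64829954 237.07088398]
 [  0.           0.           1.        ]] (array([ 516.57864655, -135.17205183,  345.7413943 ]), array([-0.24497981,  0.0144054 , -0.96942116]))
(np.float64(315.86379887199917), np.float64(231.9741590602871))
(np.float64(315.8501995173089), np.float64(243.67323716678976))
(np.float64(317.5674585487048), np.float64(243.97912222412705))
```

View pics/w1.png

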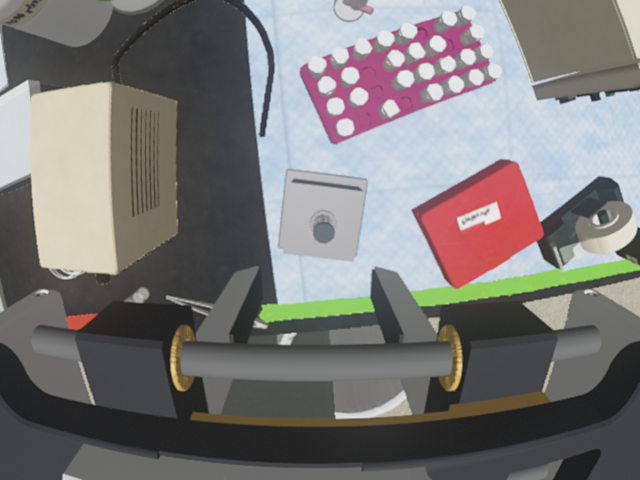

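The wrist view shows the stand at (323,215), with the pin's head top at about (324,232). I'll measure it more precisely.

```bash
python3 - <<'E'
from h import *
import pickle
p=pickle.load(open('w1.pkl','rb'));im=cv2.imread('pics/w1.png')
g=cv2.cvtColor(im,6)
print(g[204:252:2,302:348:2])
for v in(232,):print(atz(p,'wrist',324,v,84))
E
```

```text
[[186 186 186 187 187 186 186 186 186 186 186 186 186 185 185 186 185 186
  185 185 184 185 185]
 [186 187 186 186 186 186 185 186 186 186 186 186 185 186 185 186 185 185
  185 184 185 185 185]
 [186 186 186 186 186 186 186 186 186 185 185 185 186 185 186 185 185 185
  185 184 185 185 184]
 [186 186 186 185 186 186 187 186 176 162 151 162 170 177 185 185 184 185
  185 185 185 184 185]
 [186 186 186 186 186 187 173 160 162 176 181 177 172 164 165 185 185 185
  185 184 184 184 185]
 [186 186 186 186 187 180 164 175 175 170 155 166 177 178 172 166 181 184
  184 184 184 184 184]
 [185 186 186 186 181 159 177 164 137 131 129 136 137 148 177 174 170 184
  185 184 184 184 184]
 [186 185 185 186 174 173 172 145 141 146 118 137 146 135 164 177 177 185
  185 185 184 184 185]
 [185 185 185 185 168 177 160 152 151 150 133 141 161 131 161 167 176 174
  185 184 184 184 184]
 [185 185 185 184 165 177 166 149 129 120  96 106 109 118 156 167 179 170
  183 184 184 183 183]
 [185 185 185 185 174 173 140 119  99 109 115 114 112 106 118 170 174 180
  184 183 183 183 184]
 [185 185 185 185 169 173 125 108
[... 572 characters left out ...]
84 157 117 117 119 118 117 117 116 116 133 177 182
  182 182 181 181 181]
 [183 183 182 182 182 183 179 151 119 116 118 119 118 116 137 179 182 182
  182 181 181 182 181]
 [181 182 182 182 182 182 182 184 167 139 124 123 130 162 181 183 181 181
  181 182 181 181 181]
 [182 182 182 182 182 182 182 182 182 182 176 174 179 183 182 181 181 182
  181 181 181 180 181]
 [181 182 181 181 182 182 182 181 181 182 182 182 182 181 181 182 181 181
  181 181 181 180 180]
 [181 181 181 181 181 181 181 181 181 181 181 181 181 181 181 181 181 181
  180 180 180 180 180]
 [181 181 181 181 181 180 181 181 181 181 181 181 181 181 180 181 181 180
  180 181 180 180 180]]
[ 456.0709791  -134.75673295   84.        ]
```

```bash
python3 -m jog '[{"rot":[0,0,0],"slide":[0.0089,0.0045,0.03],"hand":0.6},{"rot":[0,0,0],"slide":[0.0089,0.0045,0.07],"hand":0.6},{"rot":[0,0,0],"slide":[0.0089,0.0045,0.095],"hand":0.6},{"rot":[0,0,0],"slide":[0.0089,0.0045,0.1115],"hand":0.6},{"rot":[0,0,0],"slide":[0.0089,0.0045,0.1115],"hand":0.6},{"rot":[0,0,0],"slide":[0.0089,0.0045,0.1115],"hand":0},{"rot":[0,0,0],"slide":[0.0089,0.0045,0.1115],"hand":0},{"rot":[0,0,0],"slide":[0.0089,0.0045,0.1115],"hand":0},{"rot":[0,0,0],"slide":[0.0089,0.0045,0.1115],"hand":0},{"rot":[0,0,0],"slide":[0.0089,0.0045,0.1115],"hand":0},{"rot":[0,0,0],"slide":[0.0089,0.0045,0.1115],"hand":0},{"rot":[0,0,0],"slide":[0.0089,0.0045,0.1115],"hand":0}]'
```

```text
t: 2.9
ee_pos: [456.6, -133.8, 76.1]
eef_rot: [3.141, -0.0, -0.1]
ft_force: [-0.6, -5.6, 1.9]
opening: 15.4
finger_force: 30.0
```

```bash
python3 -m jog '[{"rot":[0,0,0],"slide":[0,0.0005,-0.02],"hand":0},{"rot":[0,0,0],"slide":[0,0,-0.06],"hand":0},{"rot":[0,0,0],"slide":[0,0,-0.11],"hand":0},{"rot":[0,0,0],"slide":[0,0,-0.155],"hand":0},{"rot":[0,0,0],"slide":[0,0,-0.165],"hand":0},{"rot":[0,0,0],"slide":[0,0,-0.165],"hand":0}]'
python3 -m jog '[{"rot":[0,0,0],"slide":[-0.008,-0.03,0],"hand":0},{"rot":[0,0,0],"slide":[-0.02,-0.075,0],"hand":0},{"rot":[0,0,0],"slide":[-0.036,-0.13,0],"hand":0},{"rot":[0,0,0],"slide":[-0.053,-0.185,0],"hand":0},{"rot":[0,0,0],"slide":[-0.07,-0.24,0],"hand":0},{"rot":[0,0,0],"slide":[-0.086,-0.295,0],"hand":0},{"rot":[0,0,0],"slide":[-0.1,-0.35,0],"hand":0},{"rot":[0,0,0],"slide":[-0.115,-0.4,0.02],"hand":0},{"rot":[0,0,0],"slide":[-0.125,-0.44,0.05],"hand":0},{"rot":[0,0,0],"slide":[-0.13,-0.458,0.075],"hand":0},{"rot":[0,0,0],"slide":[-0.13,-0.458,0.08],"hand":0},{"rot":[0,0,0],"slide":[-0.13,-0.458,0.08],"hand":0}]'
python3 - <<'E'
from h import *
import pickle
p=snap('wrist','w2');pickle.dump(p,open('w2.pkl','wb'))
s=arm.get_state();print(s['ee_pos'],s['eef_rot'],s['qpos'],s['t'],s['ft_force'])
im=cv2.imread('pics/w2.png')
u,v=proj(p,'wrist',[432,338,52]);print(u,v)
u,v=int(u),int(v);u0,v0=max(u-75,0),max(v-70,0);print(u0,v0)
cv2.imwrite('pics/w2c.png',cv2.resize(im[v0:v0+140,u0:u0+190],None,fx=4.2,fy=4.2,interpolation=cv2.INTER_CUBIC))
E
```

```text
t: 3.65
ee_pos: [456.4, -133.3, 240.5]
eef_rot: [-3.141, 0.0, -0.1]
ft_force: [-0.5, 0.5, -1.5]
opening: 15.0
finger_force: 30.0
t: 5.15
ee_pos: [372.9, 334.5, 160.4]
eef_rot: [3.14, 0.001, -0.1]
ft_force: [0.2, 0.2, -1.0]
opening: 15.8
finger_force: 30.0
[373.28761866 334.60427035 161.18481335] [ 3.14149280e+00  2.18475144e-05 -1.00988589e-01] [ 6.57760273e-01  2.59682858e-01  1.73504515e+00 -6.30045886e-05
  1.14694920e+00  2.32957110e+00] 5.2 [ 0.4610427   0.00179621 -0.38043483]
304.17457716800646 162.81046317829657
229 92
```

View pics/w2.png

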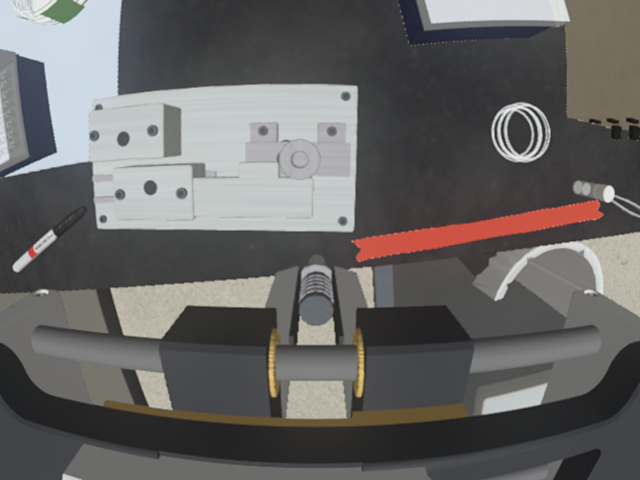

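View pics/w2c.png

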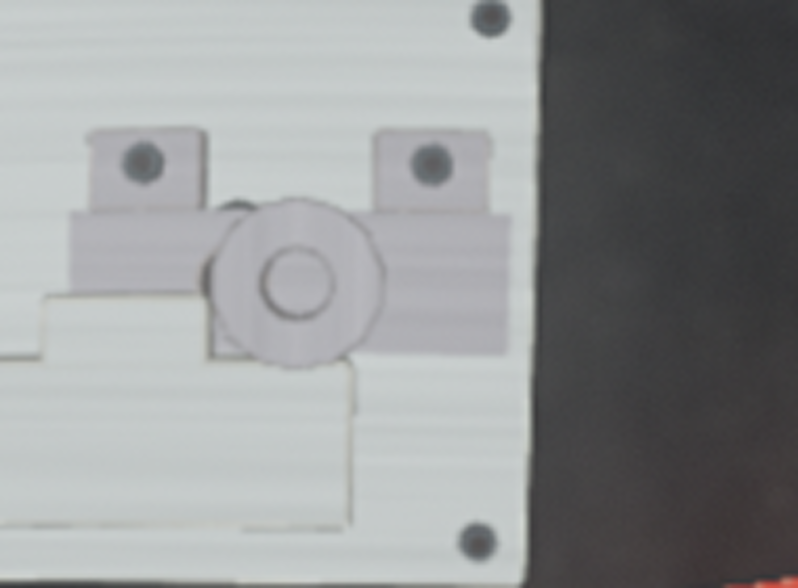

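The crop shows the knuckle ring centred at crop (298,282), which is px (300,159). A dark crescent shows at its left edge, crop (203–212,280). That is probably the far edge of the lower eye.

```bash
python3 - <<'E'
from h import *
import pickle
p=pickle.load(open('w2.pkl','rb'))
f=lambda a,b,z:atz(p,'wrist',229+a/4.2,92+b/4.2,z)
k=f(298.5,282,52);print('kn',k)
for a in(182,):pass
print('ring L/R',f(211,282,52),f(386,282,52),'bore bottom',f(298,284,38))
e=f(202,278,35);print('edge',e)
L=f(69,250,35);R=f(511,250,35);print('strap',L,R)
S=f(360,284,35);print('strap xlo/hi',f(450,355,35),f(450,213,35))
yd=np.array([.1,.995,0]);print('edge-k along y',(e-k)@yd,'strapmid-k',((L+R)/2-k)@yd)
# tip of pin relative to the TCP as seen by camera
print(proj(p,'wrist',[373,334.5,92.5]),proj(p,'wrist',[373,334.5,168.5]))
im=cv2.imread('pics/w2.png');cv2.imwrite('pics/x.png',cv2.resize(im[250:330,260:380],None,fx=5,fy=5))
print(cv2.cvtColor(im,6)[150:170,270:304])
E
```

```text
kn [434.93350183 340.63373469  52.        ]
ring L/R [436.59733125 355.45843204  52.        ] [433.39278408 325.86457153  52.        ] bore bottom [434.21188968 341.38362838  38.        ]
edge [437.16558012 358.70746836  35.        ]
strap [445.27668365 382.42791072  35.        ] [436.51575874 302.60436493  35.        ]
strap xlo/hi [418.46154767 315.44051791  35.        ] [444.21255617 312.95142175  35.        ]
edge-k along y 18.2065728239152 strapmid-k 2.4692630528377633
(np.float64(317.70719013368125), np.float64(258.03946603429625)) (np.float64(318.633410376275), np.float64(308.23572382471144))
[[177 177 177 177 178 177 177 177 178 175 171 166 170 178 180 178 178 179
  178 176 175 175 177 179 179 177 174 171 169 168 168 172 175 176]
 [177 176 176 176 176 176 177 176 175 170 163 164 174 180 179 178 178 179
  178 175 174 176 177 178 172 161 156 158 162 166 163 163 160 160]
 [178 178 178 178 179 177 179 175 168 157 157 167 177 180 179 178 178 180
  178 176 175 176 175 170 159 153 159 166 171 175 171 170 164 159]
 [180 179 180 180 180 180 179 172 153 138 154 172 180 180 179 178 178 
[... 1627 characters left out ...]
 202 202 202 202 202 201 193 162 140 157 173 180 180 179 178 177 179
  178 175 175 173 158 135 127 141 159 172 174 176 176 174 173 169]
 [203 203 202 203 202 202 201 194 164 144 151 168 178 179 179 178 178 178
  178 175 175 175 171 160 141 127 133 145 153 160 165 155 149 145]
 [202 203 203 202 203 203 202 195 166 147 157 167 174 179 179 178 177 178
  177 175 174 175 176 175 165 149 137 136 135 138 143 138 141 149]
 [202 202 202 202 203 202 201 194 165 152 163 166 170 177 179 178 178 178
  178 174 174 175 177 179 177 171 165 163 159 156 160 161 166 169]
 [201 201 201 201 201 201 200 192 164 152 166 165 166 174 179 178 178 178
  178 175 174 175 176 178 179 179 178 179 179 178 179 179 179 179]]
```

View pics/x.png

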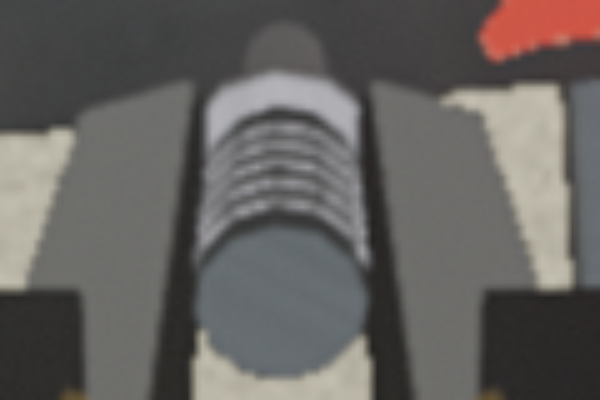

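The crescent puts the eye about 12 mm from the knuckle along +y. The pin is held upright. I'll move over the knuckle with the tip about 8 mm above it and check from close by.

```bash
python3 -m jog '[{"rot":[0,0,0],"slide":[0.03,-0.006,0],"hand":0},{"rot":[0,0,0],"slide":[0.0618,-0.0112,0.01],"hand":0},{"rot":[0,0,0],"slide":[0.0618,-0.0112,0.028],"hand":0},{"rot":[0,0,0],"slide":[0.0618,-0.0112,0.034],"hand":0},{"rot":[0,0,0],"slide":[0.0618,-0.0112,0.034],"hand":0},{"rot":[0,0,0],"slide":[0.0618,-0.0112,0.034],"hand":0}]'
python3 - <<'E'
from h import *
import pickle
p=snap('wrist','w3');pickle.dump(p,open('w3.pkl','wb'))
s=arm.get_state();print(s['ee_pos'],s['eef_rot'],s['t'],s['ft_force'])
im=cv2.imread('pics/w3.png')
print(proj(p,'wrist',s['ee_pos']-[0,0,68]),proj(p,'wrist',[434.9,340.6,52]))
a=im[200:300,255:385];cv2.imwrite('pics/w3c.png',cv2.resize(a,None,fx=6,fy=6,interpolation=cv2.INTER_CUBIC))
E
```

```text
t: 5.95
ee_pos: [435.5, 340.4, 127.8]
eef_rot: [-3.141, -0.001, -0.1]
ft_force: [-0.8, -0.1, -0.8]
opening: 15.2
finger_force: 30.0
[435.53375225 340.47987642 127.74643606] [-3.14086043e+00 -8.68193840e-04 -9.98110410e-02] 6.0 [-0.28017121  0.40953394 -1.09673084]
(np.float64(317.764331579526), np.float64(258.2529119048769)) (np.float64(317.6335853639292), np.float64(255.75005410386856))
```

View pics/w3c.png

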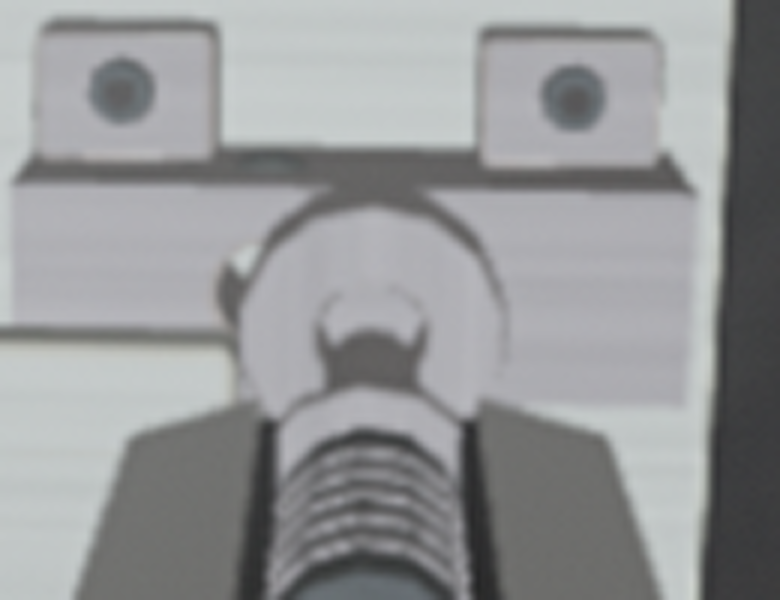

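The close view shows the tip level with the bore in the closing direction, at crop x 374 against 372. In +x the pin is about 1.3 mm short. The eye's edge is clearly visible at (225,290). I'll correct and enter gently.

```bash
python3 -m jog '[{"rot":[0,0,0],"slide":[0.0012,0,0],"hand":0},{"rot":[0,0,0],"slide":[0.0012,0,0.005],"hand":0},{"rot":[0,0,0],"slide":[0.0012,0,0.008],"hand":0},{"rot":[0,0,0],"slide":[0.0012,0,0.0095],"hand":0},{"rot":[0,0,0],"slide":[0.0012,0,0.0105],"hand":0},{"rot":[0,0,0],"slide":[0.0012,0,0.0105],"hand":0}]'
```

```text
t: 6.75
ee_pos: [436.8, 340.1, 116.4]
eef_rot: [-3.142, -0.0, -0.1]
ft_force: [-0.0, 0.8, -1.1]
opening: 15.5
finger_force: 30.0
```

```bash
python3 -m jog '[{"rot":[0,0,0],"slide":[0,0,0.002],"hand":0},{"rot":[0,0,0],"slide":[0,0,0.004],"hand":0},{"rot":[0,0,0],"slide":[0,0,0.006],"hand":0},{"rot":[0,0,0],"slide":[0,0,0.008],"hand":0},{"rot":[0,0,0],"slide":[0,0,0.009],"hand":0},{"rot":[0,0,0],"slide":[0,0,0.009],"hand":0}]'; python3 -c "
from h import *
print(arm.get_state())"
```

```text
t: 7.5
ee_pos: [436.8, 340.1, 107.4]
eef_rot: [3.142, 0.0, -0.1]
ft_force: [0.0, -0.6, -0.7]
opening: 15.4
finger_force: 30.0
{'t': 7.5, 'qpos': array([5.95447915e-01, 4.35322779e-01, 1.63383363e+00, 1.35785274e-05,
       1.07255899e+00, 2.26644862e+00]), 'joint_vel': array([-0.0009198 , -0.00330907, -0.00174537,  0.00090306,  0.0014406 ,
        0.00026522]), 'tau': array([-3.15065612e-03, -5.70298362e+01, -3.14269853e+01, -3.06376617e-02,
       -8.97927652e-02,  3.40449742e-05]), 'ee_pos': array([436.78062279, 340.11984898, 107.37770432]), 'eef_rot': array([ 3.14152314e+00,  1.01867905e-04, -1.00210874e-01]), 'ft_force': array([ 0.01548217, -0.60285109, -0.68632252]), 'moment': array([-0.00240737,  0.02827134, -0.02884107]), 'finger_force': 29.976063072681427, 'opening': 15.424710485557561}
```

```bash
python3 -m jog '[{"rot":[0,0,0],"slide":[0,0,0.002],"hand":0},{"rot":[0,0,0],"slide":[0,0,0.003],"hand":0},{"rot":[0,0,0],"slide":[0,0,0.004],"hand":0},{"rot":[0,0,0],"slide":[0,0,0.0042],"hand":0},{"rot":[0,0,0],"slide":[0,0,0.0042],"hand":0}]';python3 -m jog '[{"rot":[0,0,0],"slide":[0,0,0.0003],"hand":0},{"rot":[0,0,0],"slide":[0,0,0.0006],"hand":0},{"rot":[0,0,0],"slide":[0,0,0.0006],"hand":0}]'
```

```text
t: 8.12
ee_pos: [436.8, 340.1, 103.3]
eef_rot: [-3.142, -0.0, -0.1]
ft_force: [-0.8, -0.2, -1.0]
opening: 15.3
finger_force: 30.0
t: 8.5
ee_pos: [436.9, 340.2, 103.0]
eef_rot: [-3.141, -0.0, -0.1]
ft_force: [-1.0, -0.5, 4.9]
opening: 15.3
finger_force: 30.0
```

Contact is at tip height 35 mm, which is the strap top. I'll ease off and draw the half along +y (tool -y).

```bash
python3 -m jog '[{"rot":[0,0,0],"slide":[0,0,-0.0005],"hand":0},{"rot":[0,0,0],"slide":[0,-0.001,-0.0005],"hand":0},{"rot":[0,0,0],"slide":[0,-0.002,-0.0005],"hand":0},{"rot":[0,0,0],"slide":[0,-0.003,-0.0005],"hand":0},{"rot":[0,0,0],"slide":[0,-0.004,-0.0005],"hand":0},{"rot":[0,0,0],"slide":[0,-0.005,-0.0005],"hand":0},{"rot":[0,0,0],"slide":[0,-0.006,-0.0005],"hand":0},{"rot":[0,0,0],"slide":[0,-0.007,-0.0005],"hand":0},{"rot":[0,0,0],"slide":[0,-0.008,-0.0005],"hand":0},{"rot":[0,0,0],"slide":[0,-0.009,-0.0005],"hand":0},{"rot":[0,0,0],"slide":[0,-0.009,-0.0005],"hand":0}]';python3 -m jog '[{"rot":[0,0,0],"slide":[0,0,0.0004],"hand":0},{"rot":[0,0,0],"slide":[0,0,0.0004],"hand":0}]'
```

```text
t: 9.88
ee_pos: [437.7, 349.2, 103.1]
eef_rot: [-3.141, 0.0, -0.1]
ft_force: [-0.7, -1.1, -0.1]
opening: 15.5
finger_force: 30.0
t: 10.12
ee_pos: [437.8, 349.2, 103.0]
eef_rot: [-3.141, -0.0, -0.1]
ft_force: [-0.2, -0.7, 2.5]
opening: 15.2
finger_force: 30.0
```

```bash
python3 -m jog '[{"rot":[0,0,0],"slide":[0,-0.0005,0],"hand":0},{"rot":[0,0,0],"slide":[0,-0.001,0],"hand":0},{"rot":[0,0,0],"slide":[0,-0.0015,0],"hand":0},{"rot":[0,0,0],"slide":[0,-0.002,0],"hand":0},{"rot":[0,0,0],"slide":[0,-0.0025,0.0],"hand":0},{"rot":[0,0,0],"slide":[0,-0.0025,0.0],"hand":0}]';python3 -m jog '[{"rot":[0,0,0],"slide":[0,0,0.0003],"hand":0},{"rot":[0,0,0],"slide":[0,0,0.0003],"hand":0}]'
```

```text
t: 10.88
ee_pos: [437.9, 351.7, 102.5]
eef_rot: [-3.142, 0.0, -0.1]
ft_force: [0.0, -0.6, -0.2]
opening: 15.1
finger_force: 30.0
t: 11.12
ee_pos: [437.9, 351.6, 102.3]
eef_rot: [-3.142, 0.0, -0.1]
ft_force: [-1.1, 0.2, -1.8]
opening: 15.3
finger_force: 30.0
```

Contact has been lost, so the tip is over the eye. I'll go another 0.6 mm and descend gently.

```bash
python3 -m jog '[{"rot":[0,0,0],"slide":[0,-0.0006,0],"hand":0},{"rot":[0,0,0],"slide":[0,-0.0006,0.0006],"hand":0},{"rot":[0,0,0],"slide":[0,-0.0006,0.0012],"hand":0},{"rot":[0,0,0],"slide":[0,-0.0006,0.0018],"hand":0},{"rot":[0,0,0],"slide":[0,-0.0006,0.0018],"hand":0}]';python3 -m jog '[{"rot":[0,0,0],"slide":[0,0,0.0006],"hand":0},{"rot":[0,0,0],"slide":[0,0,0.0012],"hand":0},{"rot":[0,0,0],"slide":[0,0,0.0018],"hand":0},{"rot":[0,0,0],"slide":[0,0,0.0018],"hand":0}]'
```

```text
t: 11.75
ee_pos: [438.0, 352.2, 100.6]
eef_rot: [3.142, 0.0, -0.1]
ft_force: [-0.4, -0.3, -0.5]
opening: 15.6
finger_force: 30.0
t: 12.25
ee_pos: [438.0, 352.2, 98.8]
eef_rot: [3.142, 0.0, -0.1]
ft_force: [-1.4, -1.0, -0.9]
opening: 15.2
finger_force: 30.0
```

```bash
python3 -m jog '[{"rot":[0,0,0],"slide":[0,0,0.001],"hand":0},{"rot":[0,0,0],"slide":[0,0,0.002],"hand":0},{"rot":[0,0,0],"slide":[0,0,0.003],"hand":0},{"rot":[0,0,0],"slide":[0,0,0.004],"hand":0},{"rot":[0,0,0],"slide":[0,0,0.005],"hand":0},{"rot":[0,0,0],"slide":[0,0,0.0055],"hand":0}]';python3 -m jog '[{"rot":[0,0,0],"slide":[0,0,0.001],"hand":0},{"rot":[0,0,0],"slide":[0,0,0.002],"hand":0},{"rot":[0,0,0],"slide":[0,0,0.003],"hand":0},{"rot":[0,0,0],"slide":[0,0,0.003],"hand":0}]'
```

```text
t: 13.0
ee_pos: [438.0, 352.3, 93.5]
eef_rot: [-3.141, -0.0, -0.1]
ft_force: [-2.5, -1.4, 3.6]
opening: 15.6
finger_force: 30.0
t: 13.5
ee_pos: [437.5, 352.1, 89.7]
eef_rot: [3.141, 0.001, -0.1]
ft_force: [-4.7, 1.9, -0.9]
opening: 15.7
finger_force: 30.0
```

A small side load of -4.7 N in x has appeared. I'll ease 0.4 mm towards -x and continue.

```bash
python3 -m jog '[{"rot":[0,0,0],"slide":[-0.0004,0,0],"hand":0},{"rot":[0,0,0],"slide":[-0.0004,0,0.001],"hand":0},{"rot":[0,0,0],"slide":[-0.0004,0,0.002],"hand":0},{"rot":[0,0,0],"slide":[-0.0004,0,0.003],"hand":0},{"rot":[0,0,0],"slide":[-0.0004,0,0.004],"hand":0},{"rot":[0,0,0],"slide":[-0.0004,0,0.005],"hand":0},{"rot":[0,0,0],"slide":[-0.0004,0,0.005],"hand":0}]';python3 -m jog '[{"rot":[0,0,0],"slide":[0,0,0.001],"hand":0},{"rot":[0,0,0],"slide":[0,0,0.0018],"hand":0},{"rot":[0,0,0],"slide":[0,0,0.0018],"hand":0}]'
```

```text
t: 14.38
ee_pos: [437.5, 352.2, 85.2]
eef_rot: [3.141, 0.0, -0.1]
ft_force: [-5.0, 1.8, -1.5]
opening: 15.2
finger_force: 30.0
t: 14.75
ee_pos: [437.5, 352.2, 83.4]
eef_rot: [3.142, 0.0, -0.1]
ft_force: [-4.9, 0.0, 0.4]
opening: 15.4
finger_force: 30.0
```

```bash
python3 -m jog '[{"rot":[0,0,0],"slide":[-0.0004,0,0.0005],"hand":0},{"rot":[0,0,0],"slide":[-0.0004,0,0.001],"hand":0},{"rot":[0,0,0],"slide":[-0.0004,0,0.0012],"hand":0},{"rot":[0,0,0],"slide":[-0.0004,0,0.0012],"hand":0}]';python3 -m jog '[{"rot":[0,0,0],"slide":[0,0,0.0003],"hand":0},{"rot":[0,0,0],"slide":[0,0,0.0003],"hand":0}]'
```

```text
t: 15.25
ee_pos: [437.2, 352.2, 82.3]
eef_rot: [-3.142, 0.0, -0.1]
ft_force: [-4.9, 0.0, 0.3]
opening: 15.2
finger_force: 30.0
t: 15.5
ee_pos: [437.2, 352.2, 82.2]
eef_rot: [-3.142, -0.0, -0.1]
ft_force: [-6.0, 0.1, 2.9]
opening: 15.4
finger_force: 30.0
```

```bash
python3 -m jog '[{"rot":[0,0,0],"slide":[-0.0003,0,0.0003],"hand":0},{"rot":[0,0,0],"slide":[-0.0003,0,0.0005],"hand":0},{"rot":[0,0,0],"slide":[-0.0003,0,0.0005],"hand":0}]'; python3 -m jog '[{"rot":[0,0,0],"slide":[0,0,0.0002],"hand":0},{"rot":[0,0,0],"slide":[0,0,0.0002],"hand":0}]'
```

```text
t: 15.88
ee_pos: [437.2, 352.3, 82.1]
eef_rot: [-3.141, -0.001, -0.1]
ft_force: [-5.7, -1.7, 6.1]
opening: 15.5
finger_force: 30.0
t: 16.12
ee_pos: [437.2, 352.4, 82.1]
eef_rot: [-3.141, -0.001, -0.1]
ft_force: [-6.1, -2.8, 8.2]
opening: 15.6
finger_force: 30.0
```

The pin is home: TCP z stalls at 82.1, exactly 21 mm below the strap contact, and the force is rising. I'll release and withdraw.

```bash
python3 -m jog '[{"rot":[0,0,0],"slide":[0,0,-0.0005],"hand":0.1},{"rot":[0,0,0],"slide":[0,0,-0.0005],"hand":0.45},{"rot":[0,0,0],"slide":[0,0,-0.0005],"hand":0.45},{"rot":[0,0,0],"slide":[0,0,-0.0005],"hand":0.45},{"rot":[0,0,0],"slide":[0,0,-0.0005],"hand":0.45}]'; python3 -m jog '[{"rot":[0,0,0],"slide":[0,0,-0.02],"hand":0.45},{"rot":[0,0,0],"slide":[0,0,-0.06],"hand":0.45},{"rot":[0,0,0],"slide":[-0.02,0,-0.11],"hand":0.45},{"rot":[0,0,0],"slide":[-0.04,0,-0.12],"hand":0.45},{"rot":[0,0,0],"slide":[-0.04,0,-0.12],"hand":0.45},{"rot":[0,0,0],"slide":[-0.04,0,-0.12],"hand":0.45}]'
python3 - <<'E'
from h import *
p=snap('wrist','w4');im=cv2.imread('pics/w4.png')
u,v=proj(p,'wrist',[437,352,52]);print(u,v,[proj(p,'wrist',[437,352,z]) for z in(52,56,90)]);u,v=int(u),int(v)
cv2.imwrite('pics/w4c.png',cv2.resize(im[v-60:v+60,u-90:u+70],None,fx=5,fy=5,interpolation=cv2.INTER_CUBIC))
E
```

```text
t: 16.75
ee_pos: [437.0, 352.3, 81.8]
eef_rot: [-3.141, -0.0, -0.1]
ft_force: [-0.3, 0.5, 0.5]
opening: 42.1
finger_force: 0.0
t: 17.5
ee_pos: [397.4, 356.1, 201.1]
eef_rot: [3.141, 0.001, -0.1]
ft_force: [-0.1, -0.3, 0.4]
opening: 42.0
finger_force: 0.0
317.29117416416955 183.2660023274728 [(np.float64(317.29117416416955), np.float64(183.2660023274728)), (np.float64(317.31116762083315), np.float64(183.73146508936543)), (np.float64(317.50462966162047), np.float64(188.2400770567113))]
```

View pics/w4c.png

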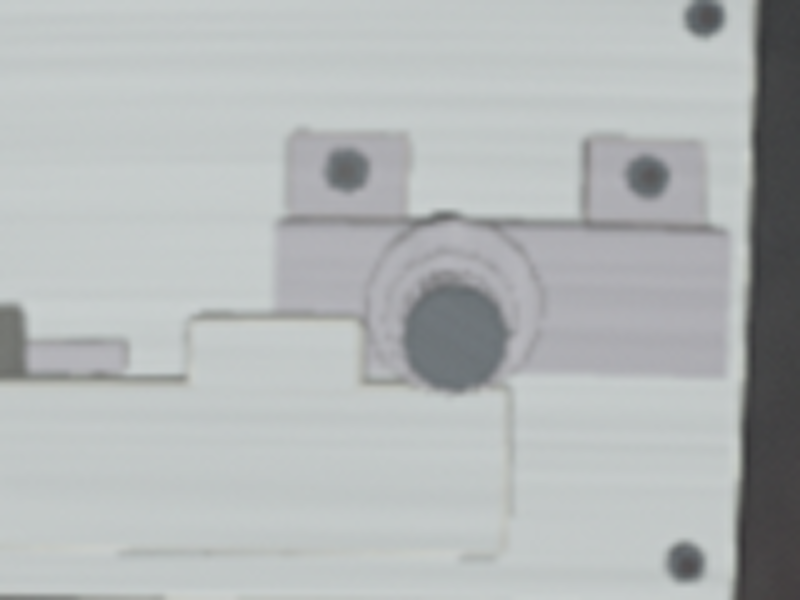

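The pin stands upright with its head at crop (455,336). Its collar is flat on the knuckle ring at (455,300), and the half has been drawn along. The gripper is clear, so I'll hand in.

```bash
python3 -c "
from station import arm
print(arm.close_job())"
```

```text
the job is handed in; nothing more can be done
None
```

The hinge pin is fully home with its collar on the knuckle, joining the two mould halves; I let go, withdrew the gripper and handed the job in at about 17.6 s.

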